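Swing the antenna to a new heading from the rotator desk controls

TASK

On the radio desk's keypad press the blue key (brake off); next turn the dial on the light-blue rotator box until its white pointer points at the orange mark; only then press the yellow key (lock), and last the green key (store heading). Press the keys one at a time, each fully down for about half a second and then let go, never press the red key, and leave the phone, mug and hand microphone where they are.

Things in the scene. Friction and masses are not known exactly. Their poses are not given: they have to be found in the camera images.
- rotator: Fixed light-blue control box, 180 x 180 mm, 60 mm high, on the desk (it may be on the left or the right). Origin: centre of its underside; z up. At yaw 0 its x axis points away from the robot.
- bezel: Black ring plate, 168 mm diameter, 5 mm thick, fixed on top of the rotator box around the dial axis, with white ticks and one orange mark 14 mm wide. Origin: on the dial axis, at the box's top (60 mm above the desk). Its x axis points from the dial axis to the orange mark.
- mark (a point): The middle of the orange mark on the bezel, 70 mm from the dial axis.
- dial (a joint): Angle of the dial in rad, counter-clockwise positive seen from above; 0 is the pointer along the rotator box's x axis; turns from -1.7 to 1.9 and stays where it is left (stiff, 0.12 N m). The mark lies 0.5 to 1.4 rad counter-clockwise of the start.
- dial_grip (a point): On the dial axis, 94 mm above the desk, inside the dial's black bar grip: bar 90 mm long, 18 mm wide, upright from 74 to 108 mm above the desk, standing across a grey disc of 112 mm diameter (top 74 mm above the desk). The point's x axis runs along the bar towards the pointer end; the bar carries a white stripe on that half of its top.
- dial_tip (a point): Tip of the white pointer at the edge of the dial's disc, 59 mm from the dial axis, in line with the bar grip.
- keypad: Fixed grey keypad box, 160 x 160 mm, top 36 mm above the desk, with four square spring keys in a 2 x 2 pattern 72 mm apart (which colour is where varies). Origin: centre of its underside; z up; the key rows run along its x and y.
- blue_top (a point): Centre of the top face of the blue key: blue square cap 42 x 42 mm, its top 56 mm above the desk when up, in a black frame 56 mm square whose top is 42 mm above the desk. It is pressed straight down.
- yellow_top (a point): Centre of the top face of the yellow key: yellow square cap 42 x 42 mm, its top 56 mm above the desk when up, in a black frame 56 mm square whose top is 42 mm above the desk. It is pressed straight down.
- green_top (a point): Centre of the top face of the green key: green square cap 42 x 42 mm, its top 56 mm above the desk when up, in a black frame 56 mm square whose top is 42 mm above the desk. It is pressed straight down.
- red_top (a point): Centre of the top face of the red key: red square cap 42 x 42 mm, its top 56 mm above the desk when up, in a black frame 56 mm square whose top is 42 mm above the desk. It is pressed straight down. Not to be pressed.
- blue_key (a joint): Travel of the blue key in m: 0 up, 0.006 fully down (about 5 N); springs back.
- yellow_key (a joint): Travel of the yellow key in m: 0 up, 0.006 fully down (about 5 N); springs back.
- green_key (a joint): Travel of the green key in m: 0 up, 0.006 fully down (about 5 N); springs back.
- red_key (a joint): Travel of the red key in m: 0 up, 0.006 fully down (about 5 N); springs back.
- phone: Bystander: black phone lying flat, 75 x 150 x 9 mm (long along its y); origin at the centre of its underside.
- mug: Bystander: white mug, 80 mm across, 90 mm high, handle at its +y; origin at the centre of its underside.
- microphone: Bystander: black hand microphone lying flat, 100 x 58 x 28 mm (long along its x); origin at the centre of its underside.

How it is judged:
By the outcome, as a careful person would: the job done as asked, in the order asked, and still so for the second after the job is handed in, with the robot touching nothing.
It also fails if it takes over 58 s, if anything falls off the work surface, if the arm or the gripper's body presses on something with over 40 N, if the wrist force passes 120 N, or if a joint passes its speed limit or range.

ROBOT

A 6-joint arm with a two-finger parallel gripper is mounted at the origin on the work surface. World frame = base frame: x ahead of the robot, y to its left, z up, the work surface at z = 0. Lengths are in m, angles in rad, forces in N, time in s.
With the tool pointing down it reaches from about 0.275 to 0.825 m from the base axis. Payload 4.9 kg.
Tool frame: the origin (TCP) lies midway between the tips of the shut fingers; the grasp point (between the pads) lies 19 mm behind it; y points along the fingers, x is the direction in which the jaws open and shut, and the axes are right-handed (so a half turn about y gives the same grasp; the last joint's range is limited). The gripper opens to 85 mm and grips with 20 to 120 N. Pads are 22 mm wide; open, the fingers measure 114 mm over their backs; the gripper's body (76 mm by 85 mm) begins 54 mm behind the grasp point. The pads swing forward as they close: fully open they stand 13 mm farther back than shut.
Start: joints at [-1.267, 0.326, -0.193, 1.052, 0, 1.437], TCP at [0.233, -0.498, 0.231] pointing down, gripper open.
Joint ranges: [-2.65, 2.65], [-0.97, 1.79], [-1.3, 1.35], [-1.93, 2.1], [-1.47, 1.37], [-3.14, 3.14]. Speed limits (rad/s): [2.57, 2.57, 3.14, 3.14, 3.14, 3.14].

INTERFACE

Orientations are given as a unit quaternion [w, x, y, z].
In Python, from bench import ctrl gives the robot as it stands.
- The arm moves only by the shell command python3 -m pendant 'ROWS' [FORCE]. ROWS is JSON, a list of rows, each an object with "hand": the opening, from -1 (shut) to 1 (fully open), so that 0 is half open; "xyz": the shift along the tool's x, y, z in m, a list of three; "delta_rot": the turn, a rotation vector about the tool's x, y, z in rad, a list of three. In form: [{"hand": hand, "xyz": [dx, dy, dz], "delta_rot": [rx, ry, rz]}, ...]. A call has 1 to 20 rows; each row is the pose to reach, as a shift and turn from the pose commanded when the call began, along the tool's axes at that moment; what a row does not reach only later rows make up. A row lasts 1/12 s, in which the tool goes at most 41.7 mm and 7.16 degrees, less where a joint would pass 70% of its speed; a pose out of reach is approached as far as the arm can. A call with a gripper value outside its range is refused whole. The fingers move at their own pace and stop on an object; FORCE is the grip in N (left out, the last holds). Time passes only in rows, so rows that repeat a pose let the fingers close. It gives the time, the measured TCP pose, the force and the opening at its end, in the units of the state.
- ctrl.state(): the state, without advancing time (a new reading comes with each control period).
- ctrl.read_camera(name): name is "scene" or "side" or "wrist"; returns the picture (384x512x3 uint8, blue, green, red); there is no depth.
- ctrl.get_calibration(name): a dict with "intrinsics" (3x3 intrinsics, pixels), "camera_from_world" (4x4, takes a point from world to camera coordinates). Camera axes: x right, y down, z forward; pixel columns grow to the right and rows downward; lengths in m; the calibration is good to about 2 mm. A picture is of the moment at which its call begins: read the wrist's pose just before it. get_calibration takes no time and is no camera call; for the wrist camera it gives the pose at the moment of the call.
- ctrl.finish_job(): hands the job in, once; it reports no verdict.
Trained networks look in the newest picture that a camera, given by its name, has taken for a name from the list of things; names that differ only in an ending like _2 or _b are one class to them, and where a whole thing is asked for, a point or a joint stands for the part that bears it (a point fixed in the world has none). Each returns a list of dicts, best first, with "p" (0 to 1); they miss things now and then, are a little off and sometimes report something else, mostly with a low value. They report only what shows in the picture. A call takes as long as a camera call.
- ctrl.find_in(camera, query): "rect" ([left, top, right, bottom] in pixels, round what is visible of it).
- ctrl.regions_of(camera, query): "mask" (384x512 bool, what is visible of it) and "rect" ([left, top, right, bottom] in pixels, round what is visible of it).
- ctrl.pinpoint(camera, query): "at" ([row, column] in pixels: a listed point, or the origin of a listed thing).
The state is a dict: "time": time; "q": joint angles; "joint_velocities": joint speeds; "joint_efforts": joint torques, N m; "tcp_pos": TCP position; "ee_rot": TCP orientation; "force": force on the tool from outside, world axes, zero at the start; "ft_torque": the same for the moment, N m; "opening": finger opening in m.
Only numpy, scipy, OpenCV 4.12 (cv2) and the standard library are available. Lean on these libraries where they do the work, as an engineer would, in place of code of your own. Each camera call takes 0.05 s, during which the arm holds its last target. There are 200 camera calls.

## Working session

There is one attempt and no reset: what is moved stays moved. The work goes in short steps, Python scripts to look and compute and a shell command to move; the robot and the scene stay as the last step left them, time stands still between calls to the robot, and variables do not carry over. Pictures are saved under pics/ and viewed, about 8 in all and at most 12, crops included, and the job is handed in when it is done.

```bash
ls; mkdir -p pics
cat > h.py <<'E'
import numpy as np, cv2
from bench import ctrl
from scipy.spatial.transform import Rotation as R
def ray(cal,at,z):
    K=np.array(cal["intrinsics"]);T=np.array(cal["camera_from_world"])
    d=T[:3,:3].T@np.linalg.solve(K,[at[1],at[0],1]);c=-T[:3,:3].T@T[:3,3]
    return c+d*(z-c[2])/d[2]
def proj(cal,p):
    K=np.array(cal["intrinsics"]);T=np.array(cal["camera_from_world"])
    q=K@(T[:3,:3]@np.array(p)+T[:3,3]);return q[:2]/q[2]
H=dict(rotator=0,bezel=.06,mark=.065,dial_grip=.094,dial_tip=.074,keypad=0,blue_top=.056,yellow_top=.056,green_top=.056,red_top=.056,phone=0,mug=0,microphone=0)
E
python3 - <<'E'
from h import *
s=ctrl.state();print({k:np.round(v,3) for k,v in s.items()})
ims=[]
for c in("scene","side"):
    ims.append(ctrl.read_camera(c));cal=ctrl.get_calibration(c)
    for n,z in H.items():
        r=ctrl.pinpoint(c,n)
        print(c,n,[(round(d["p"],2),np.round(d["at"]),np.round(ray(cal,d["at"],z)[:2],3)) for d in r[:2]])
cv2.imwrite("pics/a.png",ims[0]);cv2.imwrite("pics/b.png",ims[1])
print(ctrl.state()["time"])
E
```

```text
pics
{'time': np.float64(0.0), 'q': array([-1.267,  0.327, -0.194,  1.052, -0.   ,  1.437]), 'joint_velocities': array([ 0.   , -0.   , -0.001,  0.001, -0.   , -0.001]), 'joint_efforts': array([-0.0000e+00, -4.4340e+01,  2.6244e+01,  1.5000e-02, -0.0000e+00,
       -0.0000e+00]), 'tcp_pos': array([ 0.233, -0.498,  0.231]), 'ee_rot': array([ 0.597, -0.596,  0.38 , -0.379]), 'force': array([-0.183,  0.002, -0.559]), 'ft_torque': array([-0.011,  0.033, -0.002]), 'opening': np.float64(0.085)}
scene rotator [(0.71, array([176., 300.]), array([0.533, 0.189]))]
scene bezel [(0.71, array([157., 304.]), array([0.535, 0.194]))]
scene mark [(0.97, array([164., 326.]), array([0.589, 0.23 ]))]
scene dial_grip [(0.7, array([148., 302.]), array([0.543, 0.183])), (0.42, array([177., 302.]), array([0.648, 0.132]))]
scene dial_tip [(0.56, array([164., 306.]), array([0.58 , 0.176]))]
scene keypad [(0.67, array([211., 147.]), array([ 0.528, -0.212]))]
scene blue_top [(0.74, array([193., 162.]), array([ 0.545, -0.173]))]
scene yellow_top [(0.87, array([200., 126.]), array([ 0.54 , -0.254]))]
scene green_
[... 770 characters left out ...]
1]))]
side blue_top [(0.79, array([177., 323.]), array([ 0.553, -0.179])), (0.39, array([163., 273.]), array([ 0.702, -0.153]))]
side yellow_top [(0.73, array([169., 335.]), array([ 0.549, -0.236])), (0.34, array([192., 336.]), array([ 0.491, -0.141]))]
side green_top [(0.62, array([174., 358.]), array([ 0.485, -0.25 ])), (0.61, array([246., 245.]), array([0.546, 0.163]))]
side red_top [(0.57, array([189., 343.]), array([ 0.484, -0.165]))]
side phone [(0.59, array([194., 232.]), array([ 0.75 , -0.027])), (0.39, array([168., 335.]), array([ 0.588, -0.314]))]
side mug [(0.78, array([241., 169.]), array([0.743, 0.216]))]
side microphone [(0.82, array([164., 274.]), array([ 0.744, -0.22 ]))]
1.4
```

Run:
```python
from h import *
a=cv2.imread("pics/a.png");b=cv2.imread("pics/b.png")
cv2.imwrite("pics/ab.png",np.vstack([cv2.resize(a[120:320,80:400],(640,400))[:300],cv2.resize(b[130:310,120:420],(640,300))]))
q=ctrl.state()["ee_rot"];print(R.from_quat(q,scalar_first=True).as_matrix().round(3))
T=np.array(ctrl.get_calibration("wrist")["camera_from_world"]);print(T.round(3),(-T[:3,:3].T@T[:3,3]).round(3), ctrl.get_calibration("wrist")["intrinsics"])
```

```text
[[ 0.424  0.     0.906]
 [-0.906  0.     0.424]
 [-0.    -1.     0.   ]]
[[ 0.424 -0.906 -0.001 -0.549]
 [-0.874 -0.409  0.263 -0.035]
 [-0.238 -0.111 -0.965  0.378]
 [ 0.     0.     0.     1.   ]] [ 0.293 -0.47   0.374] [[313.29780657   0.         258.41926322]
 [  0.         313.29780657 190.39181923]
 [  0.           0.           1.        ]]
```

View pics/ab.png

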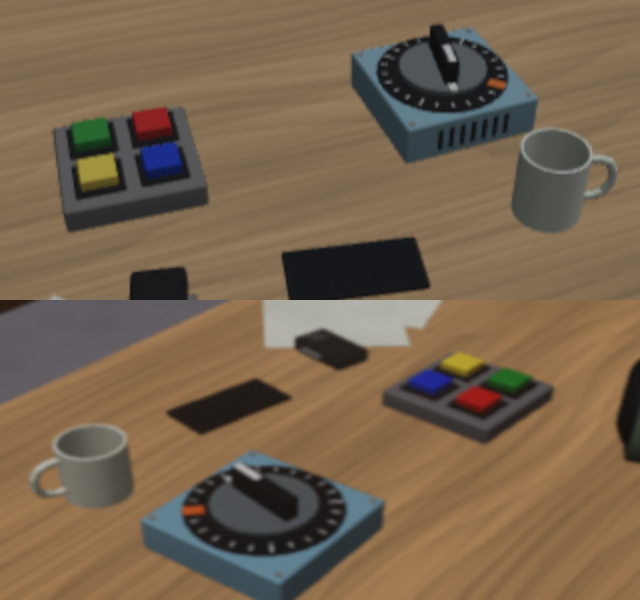

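The picture (1 viewed; scene over side) shows the keypad at right-hand side of the robot: green and red nearest the robot, yellow and blue beyond, and the rotator on the left with the orange mark counter-clockwise of the pointer. The wrist goes above the keypad next.

```bash
R='x'; python3 -m pendant '[{"hand":-1,"xyz":[-0.096,-0.02,0.356],"delta_rot":[0,-1.133,0]},{"hand":-1,"xyz":[-0.096,-0.02,0.356],"delta_rot":[0,-1.133,0]},{"hand":-1,"xyz":[-0.096,-0.02,0.356],"delta_rot":[0,-1.133,0]},{"hand":-1,"xyz":[-0.096,-0.02,0.356],"delta_rot":[0,-1.133,0]},{"hand":-1,"xyz":[-0.096,-0.02,0.356],"delta_rot":[0,-1.133,0]},{"hand":-1,"xyz":[-0.096,-0.02,0.356],"delta_rot":[0,-1.133,0]},{"hand":-1,"xyz":[-0.096,-0.02,0.356],"delta_rot":[0,-1.133,0]},{"hand":-1,"xyz":[-0.096,-0.02,0.356],"delta_rot":[0,-1.133,0]},{"hand":-1,"xyz":[-0.096,-0.02,0.356],"delta_rot":[0,-1.133,0]},{"hand":-1,"xyz":[-0.096,-0.02,0.356],"delta_rot":[0,-1.133,0]},{"hand":-1,"xyz":[-0.096,-0.02,0.356],"delta_rot":[0,-1.133,0]},{"hand":-1,"xyz":[-0.096,-0.02,0.356],"delta_rot":[0,-1.133,0]},{"hand":-1,"xyz":[-0.096,-0.02,0.356],"delta_rot":[0,-1.133,0]},{"hand":-1,"xyz":[-0.096,-0.02,0.356],"delta_rot":[0,-1.133,0]},{"hand":-1,"xyz":[-0.096,-0.02,0.356],"delta_rot":[0,-1.133,0]}]' 40
python3 - <<'E'
from h import *
s=ctrl.state();print(s["time"],s["tcp_pos"].round(3) if hasattr(s["tcp_pos"],'round') else s["tcp_pos"]);print(R.from_quat(s["ee_rot"],scalar_first=True).as_matrix().round(3),np.round(s["q"],2))
im=ctrl.read_camera("wrist");cal=ctrl.get_calibration("wrist")
for n in H:
  if n in("keypad","blue_top","yellow_top","green_top","red_top"):
    z=H[n];r=ctrl.pinpoint("wrist",n);m=ctrl.regions_of("wrist",n) 
    print(n,[(round(d["p"],2),np.round(d["at"]),np.round(ray(cal,d["at"],z)[:2],4)) for d in r[:2]],[(round(d["p"],2),np.round(d["rect"])) for d in m[:1]])
cv2.imwrite("pics/c.png",im);print(ctrl.state()["time"])
E
```

```text
time: 2.65
tcp_pos: [0.5141, -0.2613, 0.2513]
ee_rot: [-0.707, 0.707, -0.001, 0.001]
force: [-0.6, -0.3, -0.3]
opening: -0.0002
2.65 [ 0.514 -0.261  0.251]
[[ 1.    -0.     0.002]
 [-0.002 -0.     1.   ]
 [-0.    -1.    -0.   ]] [-0.6   0.36 -0.09  1.12 -0.    0.98]
keypad [(0.78, array([120., 267.]), array([ 0.5235, -0.2125]))] [(0.88, array([194.,  41., 340., 194.]))]
blue_top [] [(0.96, array([281.,  70., 321., 110.]))]
yellow_top [(0.64, array([159., 293.]), array([ 0.5505, -0.2509]))] [(0.77, array([268., 138., 316., 178.]))]
green_top [(0.56, array([154., 227.]), array([ 0.4791, -0.246 ]))] [(0.57, array([209., 134., 248., 172.]))]
red_top [(0.78, array([ 81., 228.]), array([ 0.4825, -0.1706]))] [(0.88, array([208.,  62., 251., 106.]))]
3.2
```

View pics/c.png

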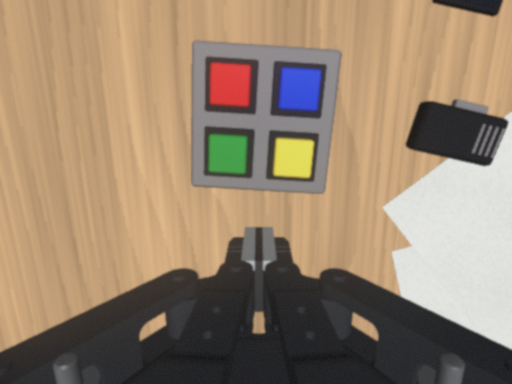

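Picture 2 shows the keypad: red (row 85, col 230), blue (90, 301), green (154, 228), yellow (158, 294), with the shut fingers below. I refine the key centres by colour.

Run:
```python
from h import *
im=cv2.imread("pics/c.png")[:200];hsv=cv2.cvtColor(im,cv2.COLOR_BGR2HSV);cal=ctrl.get_calibration("wrist")
t=ctrl.state()["tcp_pos"]
for n,lo,hi in(("red",0,8),("yellow",22,35),("green",45,80),("blue",105,130)):
    m=cv2.inRange(hsv,(lo,150,60),(hi,255,255));k,_,st,c=cv2.connectedComponentsWithStats(m);i=1+st[1:,4].argmax()
    w=ray(cal,c[i][::-1],.056);print(n,c[i].round(1),st[i,2:5],w.round(4),"tool xyz",(w-t).round(4))
```

```text
red [229.3  84.1] [  42   45 1707] [ 0.4842 -0.1727  0.056 ] tool xyz [-0.0307  0.0875 -0.1953]
yellow [292.7 157.7] [  41   40 1404] [ 0.5513 -0.2486  0.056 ] tool xyz [ 0.0364  0.0116 -0.1953]Traceback (most recent call last):
  File "<stdin>", line 5, in <module>
ValueError: attempt to get argmax of an empty sequence
```

```bash
python3 -m pendant '[{"hand":-1,"xyz":[0.042,0.12,0.084],"delta_rot":[0,0,0]},{"hand":-1,"xyz":[0.042,0.12,0.084],"delta_rot":[0,0,0]},{"hand":-1,"xyz":[0.042,0.12,0.084],"delta_rot":[0,0,0]},{"hand":-1,"xyz":[0.042,0.12,0.084],"delta_rot":[0,0,0]},{"hand":-1,"xyz":[0.042,0.171,0.084],"delta_rot":[0,0,0]},{"hand":-1,"xyz":[0.042,0.180,0.084],"delta_rot":[0,0,0]},{"hand":-1,"xyz":[0.042,0.19,0.084],"delta_rot":[0,0,0]},{"hand":-1,"xyz":[0.042,0.198,0.084],"delta_rot":[0,0,0]},{"hand":-1,"xyz":[0.042,0.204,0.084],"delta_rot":[0,0,0]},{"hand":-1,"xyz":[0.042,0.204,0.084],"delta_rot":[0,0,0]},{"hand":-1,"xyz":[0.042,0.204,0.084],"delta_rot":[0,0,0]},{"hand":-1,"xyz":[0.042,0.204,0.084],"delta_rot":[0,0,0]}]'
```

```text
time: 4.2
tcp_pos: [0.5566, -0.176, 0.0499]
ee_rot: [0.707, -0.707, -0.0, -0.0]
force: [-7.3, 4.4, 13.0]
opening: -0.0001
```

```bash
python3 -m pendant '[{"hand":-1,"xyz":[0,0,0],"delta_rot":[0,0,0]},{"hand":-1,"xyz":[0,0,0],"delta_rot":[0,0,0]},{"hand":-1,"xyz":[0,0,0],"delta_rot":[0,0,0]},{"hand":-1,"xyz":[0,-0.03,0],"delta_rot":[0,0,0]},{"hand":-1,"xyz":[0,-0.07,0],"delta_rot":[0,0,0]},{"hand":-1,"xyz":[0,-0.11,0],"delta_rot":[0,0,0]},{"hand":-1,"xyz":[0.04,-0.235,0.352],"delta_rot":[0,-1.326,0]},{"hand":-1,"xyz":[0.04,-0.235,0.352],"delta_rot":[0,-1.326,0]},{"hand":-1,"xyz":[0.04,-0.235,0.352],"delta_rot":[0,-1.326,0]},{"hand":-1,"xyz":[0.04,-0.235,0.352],"delta_rot":[0,-1.326,0]},{"hand":-1,"xyz":[0.04,-0.235,0.352],"delta_rot":[0,-1.326,0]},{"hand":-1,"xyz":[0.04,-0.235,0.352],"delta_rot":[0,-1.326,0]},{"hand":-1,"xyz":[0.04,-0.235,0.352],"delta_rot":[0,-1.326,0]},{"hand":-1,"xyz":[0.04,-0.235,0.352],"delta_rot":[0,-1.326,0]},{"hand":-1,"xyz":[0.04,-0.235,0.352],"delta_rot":[0,-1.326,0]},{"hand":-1,"xyz":[0.04,-0.235,0.352],"delta_rot":[0,-1.326,0]},{"hand":-1,"xyz":[0.04,-0.235,0.352],"delta_rot":[0,-1.326,0]},{"hand":-1,"xyz":[0.04,-0.235,0.352],"delta_rot":[0,-1.326,0]},{"hand":-1,"xyz":[0.04,-0.235,0.352],"delta_rot":[0,-1.326,0]},{"hand":-1,"xyz":[0.04,-0.235,0.352],"delta_rot":[0,-1.326,0]}]'
cat > look.py <<'E'
from h import *
import sys
s=ctrl.state();print(s["time"],np.round(s["tcp_pos"],4),np.round(s["q"],2));M=R.from_quat(s["ee_rot"],scalar_first=True).as_matrix();print("tool yaw(z axis)",np.arctan2(M[1,2],M[0,2]).round(4))
im=ctrl.read_camera("wrist");cal=ctrl.get_calibration("wrist")
for n in ("rotator","bezel","mark","dial_grip","dial_tip"):
    r=ctrl.pinpoint("wrist",n)
    print(n,[(round(d["p"],2),np.round(d["at"]),np.round(ray(cal,d["at"],H[n])[:2],4)) for d in r[:2]])
cv2.imwrite(sys.argv[1],im);np.savez(sys.argv[1]+".npz",**cal)
E
python3 look.py pics/d.png
```

```text
time: 5.87
tcp_pos: [0.5972, 0.1752, 0.283]
ee_rot: [-0.558, 0.558, 0.435, -0.434]
force: [0.4, 0.5, -0.7]
opening: 0.0003
5.8667 [0.5972 0.1752 0.283 ] [ 0.17  0.44  0.11  1.24 -0.    0.41]
tool yaw(z axis) 2.8941
rotator [(0.78, array([103., 259.]), array([0.5298, 0.1927]))]
bezel []
mark [(0.56, array([135., 309.]), array([0.5778, 0.2393]))]
dial_grip [(0.87, array([ 98., 255.]), array([0.5248, 0.1896])), (0.67, array([241., 314.]), array([0.6931, 0.2166]))]
dial_tip [(0.94, array([152., 256.]), array([0.5808, 0.1761]))]
```

View pics/d.png

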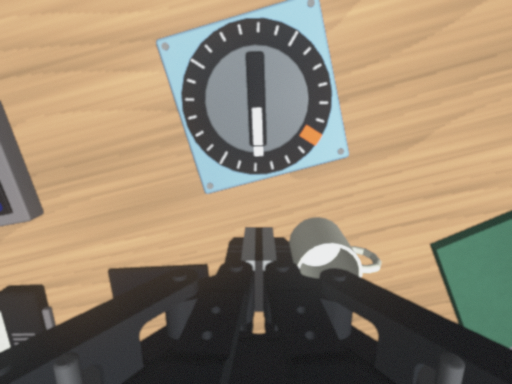

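Picture 3 shows the box with its dial upright in the view: pointer tip about (152, 258), orange mark (135, 311), dial centre about (97, 256). I fit these more accurately.

```bash
cat > meas.py <<'E'
from h import *
import sys
f=sys.argv[1];im=cv2.imread(f);cal=np.load(f+".npz");hsv=cv2.cvtColor(im,cv2.COLOR_BGR2HSV)
def big(m):
    k,l,st,c=cv2.connectedComponentsWithStats(m);i=1+st[1:,4].argmax();return (l==i).astype(np.uint8),c[i]
H_,W=im.shape[:2];roi=np.zeros((H_,W),np.uint8)
a=[int(v) for v in sys.argv[2:6]];roi[a[1]:a[3],a[0]:a[2]]=255   # x0 y0 x1 y1 round the box
box,_=big(cv2.inRange(hsv,(85,40,120),(112,255,255))&roi)
hull=cv2.convexHull(cv2.findNonZero(box));hm=cv2.fillConvexPoly(np.zeros((H_,W),np.uint8),hull,255)
inner=cv2.morphologyEx(hm&~(box*255),cv2.MORPH_OPEN,np.ones((9,9),np.uint8))
inner,_=big(inner);cn=max(cv2.findContours(inner,0,cv2.CHAIN_APPROX_NONE)[0],key=len)
pts=np.array([ray(cal,p[0][::-1],.0625)[:2] for p in cn.astype(float)])
A=np.c_[2*pts,np.ones(len(pts))];s=np.linalg.lstsq(A,(pts**2).sum(1),rcond=None)[0];c=s[:2]
print("axis",c.round(4),"R",np.sqrt(s[2]+c@c).round(4))
_,o=big(cv2.inRange(hsv,(4,150,100),(20,255,255))&hm);m=ray(cal,o[::-1],.065)[:2]-c
print("mark r",np.linalg.norm(m).round(4),"ang",np.arctan2(m[1],m[0]).round(4))
g=hm*0
u=proj(cal,[*c,.074]);cv2.circle(g,tuple(int(round(v)) for v in u),62,255,-1)
w,wc=big(cv2.inRange(hsv,(0,0,185),(179,60,255))&g)
p=cv2.findNonZero(w)[:,0]
wp=np.array([ray(cal,q[::-1],.108)[:2] for q in p.astype(float)])-c
print("white n",len(p),"r range",np.linalg.norm(wp,axis=1).min().round(3),np.linalg.norm(wp,axis=1).max().round(3))
l=cv2.fitLine(p.astype(np.float32),2,0,.01,.01).ravel();e=l[:2]*np.sign(l[:2]@(wc-u))
q0=ray(cal,wc[::-1],.108)[:2];q1=ray(cal,(wc+10*e)[::-1],.108)[:2];d=q1-q0
print("bar dir",np.arctan2(d[1],d[0]).round(4),"white centroid dir",np.arctan2(*(q0-c)[::-1]).round(4), "bar line offset from axis",((q0-c)[1]*d[0]-(q0-c)[0]*d[1])/np.linalg.norm(d))
E
python3 meas.py pics/d.png 140 0 360 200
```

```text
axis [0.5268 0.1907] R 0.0824
mark r 0.0711 ang 0.7759
white n 327 r range 0.008 0.043
bar dir -0.2168 white centroid dir -0.2143 bar line offset from axis 6.0210222774350814e-05
```

```bash
python3 -m pendant '[{"hand":0.2,"xyz":[-0.0024,0,0.0718],"delta_rot":[0,-0.032,0]},{"hand":0.2,"xyz":[-0.0024,0,0.0718],"delta_rot":[0,-0.032,0]},{"hand":0.2,"xyz":[-0.0024,0.03,0.0718],"delta_rot":[0,-0.032,0]},{"hand":0.2,"xyz":[-0.0024,0.07,0.0718],"delta_rot":[0,-0.032,0]},{"hand":0.2,"xyz":[-0.0024,0.11,0.0718],"delta_rot":[0,-0.032,0]},{"hand":0.2,"xyz":[-0.0024,0.14,0.0718],"delta_rot":[0,-0.032,0]},{"hand":0.2,"xyz":[-0.0024,0.17,0.0718],"delta_rot":[0,-0.032,0]},{"hand":0.2,"xyz":[-0.0024,0.19,0.0718],"delta_rot":[0,-0.032,0]},{"hand":0.2,"xyz":[-0.0024,0.202,0.0718],"delta_rot":[0,-0.032,0]},{"hand":0.2,"xyz":[-0.0024,0.202,0.0718],"delta_rot":[0,-0.032,0]},{"hand":-1,"xyz":[-0.0024,0.202,0.0718],"delta_rot":[0,-0.032,0]},{"hand":-1,"xyz":[-0.0024,0.202,0.0718],"delta_rot":[0,-0.032,0]},{"hand":-1,"xyz":[-0.0024,0.202,0.0718],"delta_rot":[0,-0.032,0]},{"hand":-1,"xyz":[-0.0024,0.202,0.0718],"delta_rot":[0,-0.032,0]},{"hand":-1,"xyz":[-0.0024,0.202,0.0718],"delta_rot":[0,-0.032,0]},{"hand":-1,"xyz":[-0.0024,0.202,0.0718],"delta_rot":[0,-0.032,0]}]' 40
python3 -c "
from h import *
s=ctrl.state();M=R.from_quat(s['ee_rot'],scalar_first=True).as_matrix();print(np.arctan2(M[1,2],M[0,2]),s['ft_torque'],np.round(s['q'],2))"
```

```text
time: 7.5
tcp_pos: [0.5277, 0.1904, 0.0818]
ee_rot: [-0.55, 0.551, 0.445, -0.443]
force: [-0.7, -2.2, 6.9]
opening: 0.0174
2.9285682734851046 [-0.57815185  0.21795162  0.13971102] [ 0.22  0.49 -0.36  0.72 -0.    0.43]
```

```bash
python3 -m pendant '[{"hand":-1,"xyz":[0,0,0],"delta_rot":[0,-0.08,0]},{"hand":-1,"xyz":[0,0,0],"delta_rot":[0,-0.16,0]},{"hand":-1,"xyz":[0,0,0],"delta_rot":[0,-0.24,0]},{"hand":-1,"xyz":[0,0,0],"delta_rot":[0,-0.32,0]},{"hand":-1,"xyz":[0,0,0],"delta_rot":[0,-0.4,0]},{"hand":-1,"xyz":[0,0,0],"delta_rot":[0,-0.48,0]},{"hand":-1,"xyz":[0,0,0],"delta_rot":[0,-0.56,0]},{"hand":-1,"xyz":[0,0,0],"delta_rot":[0,-0.64,0]},{"hand":-1,"xyz":[0,0,0],"delta_rot":[0,-0.72,0]},{"hand":-1,"xyz":[0,0,0],"delta_rot":[0,-0.8,0]},{"hand":-1,"xyz":[0,0,0],"delta_rot":[0,-0.88,0]},{"hand":-1,"xyz":[0,0,0],"delta_rot":[0,-0.94,0]},{"hand":-1,"xyz":[0,0,0],"delta_rot":[0,-0.99,0]},{"hand":-1,"xyz":[0,0,0],"delta_rot":[0,-0.99,0]},{"hand":-1,"xyz":[0,0,0],"delta_rot":[0,-0.99,0]},{"hand":-1,"xyz":[0,0,0],"delta_rot":[0,-0.99,0]}]'
python3 -c "
from h import *
s=ctrl.state();M=R.from_quat(s['ee_rot'],scalar_first=True).as_matrix();print(np.arctan2(M[1,2],M[0,2])+np.pi,s['ft_torque'],np.round(s['q'],2))"
```

```text
time: 8.83
tcp_pos: [0.5277, 0.1902, 0.0818]
ee_rot: [-0.272, 0.274, 0.652, -0.652]
force: [-0.5, -4.6, 6.7]
opening: 0.0176
0.7767640084477643 [-0.59958946  0.2741215   0.15868102] [ 0.22  0.49 -0.36  0.72 -0.   -0.56]
```

```bash
python3 -m pendant '[{"hand":0.2,"xyz":[0,0,0],"delta_rot":[0,0,0]},{"hand":0.2,"xyz":[0,0,0],"delta_rot":[0,0,0]},{"hand":0.2,"xyz":[0,0,0],"delta_rot":[0,0,0]},{"hand":0.2,"xyz":[0,0,0],"delta_rot":[0,0,0]},{"hand":0.2,"xyz":[0,-0.02,0],"delta_rot":[0,0,0]},{"hand":0.2,"xyz":[0,-0.06,0],"delta_rot":[0,0,0]},{"hand":0.2,"xyz":[0,-0.1,0],"delta_rot":[0,0,0]},{"hand":-1,"xyz":[0,-0.2,-0.06],"delta_rot":[0,0,0]},{"hand":-1,"xyz":[0,-0.2,-0.06],"delta_rot":[0,0,0]},{"hand":-1,"xyz":[0,-0.2,-0.06],"delta_rot":[0,0,0]},{"hand":-1,"xyz":[0,-0.2,-0.06],"delta_rot":[0,0,0]},{"hand":-1,"xyz":[0,-0.2,-0.06],"delta_rot":[0,0,0]},{"hand":-1,"xyz":[0,-0.2,-0.06],"delta_rot":[0,0,0]}]'
python3 look.py pics/e.png; python3 meas.py pics/e.png 120 0 400 215
```

```text
time: 9.92
tcp_pos: [0.5687, 0.2328, 0.2791]
ee_rot: [0.274, -0.273, -0.652, 0.653]
force: [0.1, 0.4, -0.0]
opening: -0.0002
9.9167 [0.5687 0.2328 0.2791] [ 0.27  0.43  0.08  1.23  0.   -0.51]
tool yaw(z axis) -2.3641
rotator [(0.83, array([111., 258.]), array([0.5248, 0.1911]))]
bezel []
mark [(0.96, array([174., 260.]), array([0.5728, 0.2417]))]
dial_grip [(0.76, array([111., 255.]), array([0.526 , 0.1876])), (0.64, array([236., 171.]), array([0.6893, 0.2153]))]
dial_tip [(0.82, array([164., 257.]), array([0.5655, 0.23  ]))]
axis [0.5261 0.1903] R 0.0823
mark r 0.0721 ang 0.7715
white n 410 r range 0.007 0.053
bar dir 0.7755 white centroid dir 0.7879 bar line offset from axis 0.0003722014928147164
```

View pics/e.png

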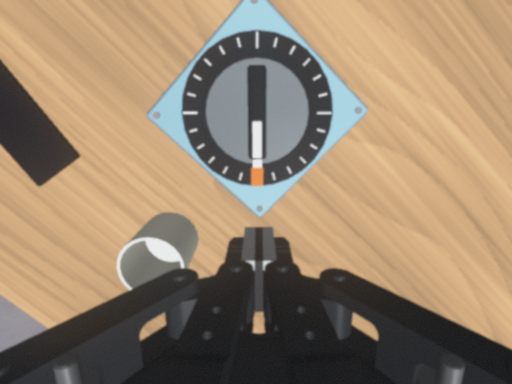

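Picture 4 shows the white pointer (row 164, col 257) squarely at the orange mark (176, 257); measured bar direction 0.776 rad against mark 0.772 rad. On to yellow.

```bash
python3 -m pendant '[{"hand":-1,"xyz":[-0.331,0,0.350],"delta_rot":[0,0.777,0]},{"hand":-1,"xyz":[-0.331,0,0.350],"delta_rot":[0,0.777,0]},{"hand":-1,"xyz":[-0.331,0,0.350],"delta_rot":[0,0.777,0]},{"hand":-1,"xyz":[-0.331,0,0.350],"delta_rot":[0,0.777,0]},{"hand":-1,"xyz":[-0.331,0,0.350],"delta_rot":[0,0.777,0]},{"hand":-1,"xyz":[-0.331,0,0.350],"delta_rot":[0,0.777,0]},{"hand":-1,"xyz":[-0.331,0,0.350],"delta_rot":[0,0.777,0]},{"hand":-1,"xyz":[-0.331,0,0.350],"delta_rot":[0,0.777,0]},{"hand":-1,"xyz":[-0.331,0,0.350],"delta_rot":[0,0.777,0]},{"hand":-1,"xyz":[-0.331,0,0.350],"delta_rot":[0,0.777,0]},{"hand":-1,"xyz":[-0.331,0,0.350],"delta_rot":[0,0.777,0]},{"hand":-1,"xyz":[-0.331,0,0.350],"delta_rot":[0,0.777,0]},{"hand":-1,"xyz":[-0.331,0.04,0.350],"delta_rot":[0,0.777,0]},{"hand":-1,"xyz":[-0.331,0.08,0.350],"delta_rot":[0,0.777,0]},{"hand":-1,"xyz":[-0.331,0.12,0.350],"delta_rot":[0,0.777,0]},{"hand":-1,"xyz":[-0.331,0.16,0.350],"delta_rot":[0,0.777,0]},{"hand":-1,"xyz":[-0.331,0.18,0.350],"delta_rot":[0,0.777,0]},{"hand":-1,"xyz":[-0.331,0.18,0.350],"delta_rot":[0,0.777,0]},{"hand":-1,"xyz":[-0.331,0.18,0.350],"delta_rot":[0,0.777,0]}]'
```

```text
time: 11.8
tcp_pos: [0.551, -0.248, 0.0994]
ee_rot: [0.501, -0.499, -0.5, 0.5]
force: [0.2, -0.1, 1.3]
opening: 0.0001
```

```bash
python3 -m pendant '[{"hand":-1,"xyz":[0,0.025,0],"delta_rot":[0,0,0]},{"hand":-1,"xyz":[0,0.035,0],"delta_rot":[0,0,0]},{"hand":-1,"xyz":[0,0.043,0],"delta_rot":[0,0,0]},{"hand":-1,"xyz":[0,0.048,0],"delta_rot":[0,0,0]},{"hand":-1,"xyz":[0,0.052,0],"delta_rot":[0,0,0]},{"hand":-1,"xyz":[0,0.052,0],"delta_rot":[0,0,0]},{"hand":-1,"xyz":[0,0.052,0],"delta_rot":[0,0,0]},{"hand":-1,"xyz":[0,0.052,0],"delta_rot":[0,0,0]}]'
```

```text
time: 12.47
tcp_pos: [0.5525, -0.2488, 0.05]
ee_rot: [-0.499, 0.5, 0.5, -0.5]
force: [-2.9, 0.9, 7.4]
opening: 0.0001
```

```bash
python3 -m pendant '[{"hand":-1,"xyz":[0,0.001,0],"delta_rot":[0,0,0]},{"hand":-1,"xyz":[0,0.001,0],"delta_rot":[0,0,0]},{"hand":-1,"xyz":[0,0.001,0],"delta_rot":[0,0,0]},{"hand":-1,"xyz":[0,-0.02,0],"delta_rot":[0,0,0]},{"hand":-1,"xyz":[0,-0.052,0],"delta_rot":[0,0,0]},{"hand":-1,"xyz":[0,-0.052,0],"delta_rot":[0,0,0]},{"hand":-1,"xyz":[0.004,-0.052,0.035],"delta_rot":[0,0,0]},{"hand":-1,"xyz":[0.004,-0.052,0.071],"delta_rot":[0,0,0]},{"hand":-1,"xyz":[0.004,-0.052,0.071],"delta_rot":[0,0,0]},{"hand":-1,"xyz":[0.004,-0.052,0.071],"delta_rot":[0,0,0]}]'
python3 -m pendant '[{"hand":-1,"xyz":[0,0.025,0],"delta_rot":[0,0,0]},{"hand":-1,"xyz":[0,0.035,0],"delta_rot":[0,0,0]},{"hand":-1,"xyz":[0,0.043,0],"delta_rot":[0,0,0]},{"hand":-1,"xyz":[0,0.048,0],"delta_rot":[0,0,0]},{"hand":-1,"xyz":[0,0.053,0],"delta_rot":[0,0,0]},{"hand":-1,"xyz":[0,0.053,0],"delta_rot":[0,0,0]},{"hand":-1,"xyz":[0,0.053,0],"delta_rot":[0,0,0]},{"hand":-1,"xyz":[0,0.053,0],"delta_rot":[0,0,0]}]'
```

```text
time: 13.3
tcp_pos: [0.4796, -0.2442, 0.1007]
ee_rot: [0.5, -0.5, -0.5, 0.5]
force: [0.8, -0.4, 0.2]
opening: 0.0
time: 13.97
tcp_pos: [0.4817, -0.2446, 0.0498]
ee_rot: [-0.499, 0.5, 0.5, -0.5]
force: [-6.3, 3.4, 20.8]
opening: 0.0
```

```bash
python3 -m pendant '[{"hand":-1,"xyz":[0,0,0],"delta_rot":[0,0,0]},{"hand":-1,"xyz":[0,0,0],"delta_rot":[0,0,0]},{"hand":-1,"xyz":[0,0,0],"delta_rot":[0,0,0]},{"hand":-1,"xyz":[0,-0.02,0],"delta_rot":[0,0,0]},{"hand":-1,"xyz":[0,-0.06,0],"delta_rot":[0,0,0]},{"hand":-1,"xyz":[0,-0.1,0],"delta_rot":[0,0,0]},{"hand":-1,"xyz":[0,-0.2,-0.1],"delta_rot":[0,0,0]},{"hand":-1,"xyz":[0,-0.2,-0.1],"delta_rot":[0,0,0]},{"hand":-1,"xyz":[0,-0.2,-0.1],"delta_rot":[0,0,0]},{"hand":-1,"xyz":[0,-0.2,-0.1],"delta_rot":[0,0,0]},{"hand":-1,"xyz":[0,-0.2,-0.1],"delta_rot":[0,0,0]},{"hand":-1,"xyz":[0,-0.2,-0.1],"delta_rot":[0,0,0]}]'
python3 - <<'E'
from h import *
ims=[]
for c in("scene","side"):
    ims.append(ctrl.read_camera(c));cal=ctrl.get_calibration(c)
    for n in("mug","phone","microphone","mark","dial_tip"):
        print(c,n,[(round(d["p"],2),np.round(ray(cal,d["at"],H[n])[:2],3)) for d in ctrl.pinpoint(c,n)[:1]])
a,b=ims
cv2.imwrite("pics/f.png",np.vstack([cv2.resize(a[120:320,80:400],(640,400))[:300],cv2.resize(b[130:310,120:420],(640,300))]))
E
```

```text
time: 14.97
tcp_pos: [0.5816, -0.2444, 0.2473]
ee_rot: [0.499, -0.5, -0.5, 0.5]
force: [-0.7, 0.0, -0.9]
opening: 0.0
scene mug [(0.94, array([0.75 , 0.222]))]
scene phone [(0.94, array([ 0.758, -0.022]))]
scene microphone [(0.9, array([ 0.747, -0.232]))]
scene mark [(0.68, array([0.584, 0.237]))]
scene dial_tip [(0.76, array([0.573, 0.227]))]
side mug [(0.95, array([0.731, 0.234]))]
side phone [(0.68, array([ 0.762, -0.031]))]
side microphone [(0.56, array([ 0.736, -0.23 ]))]
side mark [(0.96, array([0.579, 0.245]))]
side dial_tip [(0.96, array([0.58 , 0.227]))]
```

View pics/f.png

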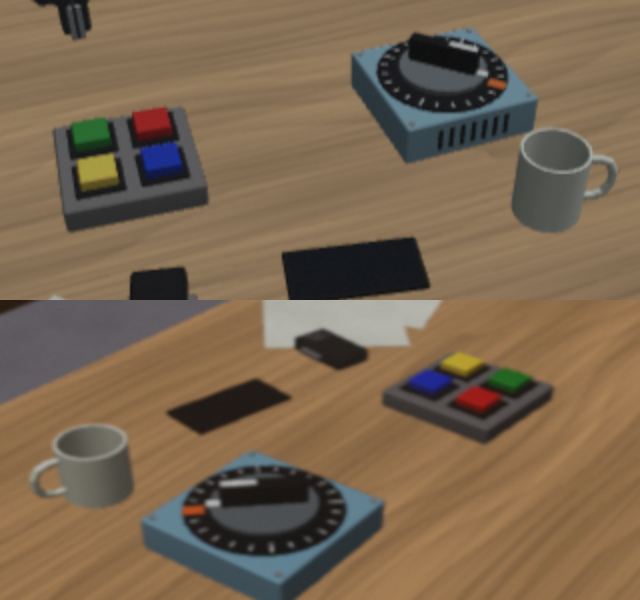

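Picture 5 shows all four keys up, the pointer at the mark (crop pixels 485,72 and 497,84 in the upper half), and the mug, phone and microphone where they were. I hand in.

```bash
python3 -c "
from bench import ctrl
print(ctrl.finish_job(), ctrl.state()['time'])"
```

```text
the job is handed in; nothing more can be done
the job is handed in; nothing more can be done
```

I pressed blue, turned the dial about 0.99 rad counter-clockwise to the orange mark, then pressed yellow and green, and handed the job in at about 16 s of the 58 s. I never touched the red key.

- **Keys:** each was held for about half a second. The fingertips reached 0.050 m, the fully-down height, with 13, 7 and 21 N for blue, yellow and green. All four were up again in the last picture.
- **Dial:** the wrist picture taken after letting go gave the bar at 0.776 rad and the mark at 0.772 rad. The last scene and side pictures also show the pointer at the mark.
- **Bystanders:** the mug, phone and microphone look unmoved in the before and after pictures. The network's positions for the phone and microphone agree within about 12 mm. For the mug the side camera was about 2 cm off its first reading, but the scene camera was within 7 mm. I took that as network error.
- **Other disagreement:** at the start, the network's pointer tip was about 0.05 rad off my fit of the white stripe. I used the fit, and the later picture bore it out.

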